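# Hold a curing box's sprung lid at its balance point for spring setting

### The arm

A 6-joint arm with a two-finger parallel gripper is mounted at the origin on a cart in front of the work surface, level with it; the furniture and walls round the work are solid. World frame = base frame: x ahead of the robot, y to its left, z up, the work surface at z = 0. Lengths are in m, angles in rad, forces in N, time in s.
With the tool pointing down it reaches from about 0.3 to 0.75 m from the base axis. Payload 8.5 kg.
Tool frame: the origin (TCP) lies at the very end of the fingers, on their centre line; the grasp point (between the pads) lies 19 mm behind it (manip.pinch_z is the distance from the TCP to the grasp point, in m); z points along the fingers, y is the line along which they close (so a half turn about z gives the same grasp; the last joint's range is limited). The gripper opens to 88 mm and grips with 3 to 60 N. Pads are 18 mm wide; open, the fingers measure 123 mm over their backs; the gripper's body (75 mm by 187 mm) begins 45 mm behind the grasp point.
Start: joints at [-1.433, 0.381, 1.297, -0, 1.464, -0.215], TCP at [0.19, -0.516, 0.239] pointing down, gripper open.
Joint ranges: [-3.11, 3.11], [-0.89, 2.33], [0.22, 2.48], [-1.42, 4.56], [0.17, 2.85], [-2.88, 2.88]. Speed limits (rad/s): [2.39, 2.39, 3.14, 3.14, 3.14, 3.14].

### API

Orientations are given as a rotation vector (axis times angle).
In Python, from bench import manip gives the robot as it stands. The module is installed in compiled form; this text tells all that it offers.
- The arm moves only by the tool step_arm, never from a script. Its arguments are lists of equal length, an entry for each row: "rotation": the turn, a rotation vector about the tool's x, y, z in units of 6 degrees (1.0 is 6 degrees), a list of three; "delta_pos": the shift along the tool's x, y, z in units of 25 mm (1.0 is 25 mm), a list of three; "hand": the finger opening in mm, from 0 to 88.1. A call has 1 to 20 rows; each row is the pose to reach, as a shift and turn from the pose commanded when the call began, along the tool's axes at that moment; what a row does not reach only later rows make up. A row lasts 1/8 s, in which the tool goes at most 62.5 mm and 10.7 degrees, less where a joint would pass 70% of its speed; a pose out of reach is approached as far as the arm can. A call with a gripper value outside its range is refused whole. The fingers move at their own pace and stop on an object; "force" is the grip in N (left out, the last holds). Time passes only in rows, so rows that repeat a pose let the fingers close. It gives the time, the measured TCP pose, the force, the opening and the grip force at its end, in the units of the state.
- manip.state(): the state, without advancing time (a new reading comes with each control period).
- manip.read_camera(name): name is "side" or "top"; returns a dict with "img" (480x640x3 uint8, red, green, blue), "fx", "fy", "cx", "cy" (pixels), "position" and "orientation" of the camera in the world. Camera axes: x right, y up, looking along -z (the intrinsics and any distortion apply to the point x, -y, -z); pixel columns grow to the right and rows downward; lengths in m; the calibration is good to about 2 mm. A picture is of the moment at which its call begins. There is no depth.
- manip.finish_job(): hands the job in; it is judged then, once.
Trained networks look in a picture, given as the dict that the camera call returned (one of the last four; its "shot" number tells which), for a name from the list of things; names that differ only in an ending like _2 or _b are one class to them, and where a whole thing is asked for, a point or a joint stands for the part that bears it (a point fixed in the world has none). Each returns a list of dicts, best first, with "score" (0 to 1); they miss things now and then, are a little off and sometimes report something else, mostly with a low value. They report only what shows in the picture. A call takes as long as a camera call.
- manip.cut_out(query, picture): "mask" (480x640 bool, what is visible of it) and "xy" ([column, row] in pixels, amid what is visible of it).
The state is a dict: "t": time; "q": joint angles; "dq": joint speeds; "joint_torque": joint torques, N m; "tcp_pos": TCP position; "eef_rot": TCP orientation; "wrist_force": force on the tool from outside, world axes, zero at the start; "torque": the same for the moment, N m; "opening": finger opening in m; "grip_force": force on a finger pad.
Only numpy, scipy, OpenCV 4.12 (cv2) and the standard library are available. Lean on these libraries where they do the work, as an engineer would, in place of code of your own. Each camera call takes 0.05 s, during which the arm holds its last target. There are 200 camera calls.

### The job

The curing box's lid has new hinge springs that must be set. Turn the rotary isolator on the box's right-hand deck to off before the lid is opened at all; then, by its bar handle, raise the lid clearly past its balance point so that the springs take it, without letting it run on to its open stop, ease it back until it is just below the balance point (3 to 14 degrees short of it) and its weight is in the gripper again, and finish there, still gripping the handle and keeping the lid steady, so that a colleague can trim the spring screws. Leave the loose things on the desk where they are.

Things in the scene. Friction and masses are not known exactly. Their poses are not given: they have to be found in the camera images.
- curing_box: Grey curing box, 180 (x) x 310 (y) x 118 mm high shut, fixed to the desk. Origin: centre of its underside; x to its back, y to its left, z up; turned by up to 0.2 rad. Left 223 mm: chamber (rim 88 mm high) under a hinged lid with amber window. Right 85 mm (y -155 to -70): closed control housing, deck 106 mm high, with the rotary isolator. Lid hinge and handle at y +43.5 mm.
- lid (a joint): Lid angle in rad: 0 shut (level), grows as the front rises, open stop at 1.5. Hinge along y at the back, with springs against the lid's weight: below the balance point, 0.87 rad (50 degrees), it falls shut; above it the springs throw it open; friction keeps it only within 0.02 rad of balance. Force at the handle: 1.9 N up when shut, 0.5 N up at 0.72 rad, 0.5 N down at 1.0.
- lid_handle (a point): Centre of the lid's handle: round dark bar, 12 mm thick, 100 mm long along y, on a stem at each end, its axis 40 mm in front of the lid (34 mm free behind it for a finger), 103 mm above the desk when shut. At -226, 0, +13 mm from lid_hinge in the lid's axes; 167 mm higher at balance than shut. Gripped across from above, the bar turns between the fingers: the gripper can stay upright.
- lid_hinge (a point): Point on the hinge axis of the lid, straight behind the handle; 90 mm above the desk, 96 mm behind the box's centre and 43.5 mm to the left of it.
- isolator (a joint): Angle of the rotary isolator in rad: 0 off (bar grip fore-and-aft along the box's x, its white line at the back end), 1.047 on (turned 60 degrees clockwise seen from above); it starts on. An over-centre detent snaps it to the nearer end from either side of the middle (0.52); turning it takes up to about 0.13 N m.
- isolator_grip (a point): On the upright axis of the isolator, 127 mm above the desk, 12 mm in front of and 112.5 mm to the right of the box's centre. Its grip is a black bar 42 mm long, 13 mm wide and 24 mm high standing on a disc of 34 mm; the bar's top is 138 mm and the steel plate under the disc 109 mm above the desk.
- glue_bottle: Bystander: black glue bottle with a pointed cap, 32 mm wide, 78 mm high, upright; origin under its centre.
- ipa_jar: Bystander: white lidded jar, 44 mm wide, 45 mm high; origin under its centre.
- solder_spool: Bystander: solder spool, 52 mm wide, 30 mm high, lying flat; origin under its centre.
- suction_cup: Bystander: red suction cup with a wire ring, 55 mm wide, 45 mm high; origin under its centre.
- flux_syringe: Bystander: cream-coloured syringe lying on the desk, 120 mm long; origin under its centre.
- tweezers_0: Bystander: steel tweezers lying on the desk, 126 mm long; origin under their centre.
- esd_brush: Bystander: brush with a wooden handle lying on the desk, 170 mm long; origin under its centre.
- screwdriver: Bystander: slim grey screwdriver lying on the desk, 137 mm long; origin under its centre.

How it is judged:
By the outcome, as a careful person would: the job done as asked, in the order asked, and still so for the second after the job is handed in, while the arm keeps its last pose, push and grip.
It also fails if it takes over 58 s, if anything falls off the work surface, if the arm or the gripper's body presses on something with over 40 N, if the wrist force passes 120 N, or if a joint passes its speed limit or range.

## Working session

There is one attempt and no reset: what is moved stays moved. The work goes in short steps, Python scripts to look and compute and a tool call to move; the robot and the scene stay as the last step left them, time stands still between calls to the robot, and variables do not carry over. Pictures are saved under pics/ and viewed, at most 10 in all, crops included, and the job is handed in when it is done.

Besides the shell and the picture viewer there is one more tool, called after "Emit:" as name(argument=value, ...) on one line, values as JSON. step_arm: Moves the arm, as the interface text tells. Its arguments: {"type":"object","properties":{"rotation":{"type":"array","items":{"type":"array","items":{"type":"number"}}},"delta_pos":{"type":"array","items":{"type":"array","items":{"type":"number"}}},"hand":{"type":"array","items":{"type":"number"}},"force":{"type":"number"}},"required":["rotation","delta_pos","hand"]}

```bash
mkdir -p pics; cat > h.py <<'E'
import numpy as np, cv2
from scipy.spatial.transform import Rotation as R
from bench import manip
def rot(o):
    o=np.array(o,float)
    return o if o.shape==(3,3) else (R.from_quat(o).as_matrix() if o.size==4 else R.from_rotvec(o).as_matrix())
def ray(c,uv):
    d=np.array([(uv[0]-c['cx'])/c['fx'],-(uv[1]-c['cy'])/c['fy'],-1.]);return np.array(c['position']),rot(c['orientation'])@d
def atz(c,uv,z):
    p,d=ray(c,uv);return p+d*(z-p[2])/d[2]
def proj(c,P):
    q=rot(c['orientation']).T@(np.array(P)-np.array(c['position']));return np.array([c['cx']+c['fx']*q[0]/-q[2],c['cy']-c['fy']*q[1]/-q[2]])
def save(c,n): cv2.imwrite('pics/'+n,c['img'][:,:,::-1])
E
python3 - <<'E'
from h import *
for n in('top','side'):
    c=manip.read_camera(n);save(c,n+'0.png');print(n,[ (k,v) for k,v in c.items() if k!='img'])
    for q,z in(('lid_handle',.103),('isolator_grip',.127),('isolator',.127),('curing_box',.1),('lid',.1)):
        for r in manip.cut_out(q,c)[:2]: print(q,round(r['score'],2),r['xy'],r['mask'].sum(),atz(c,r['xy'],z).round(3))
print(manip.state())
E
```

```text
top [('fx', 446.41934448195315), ('fy', 446.41934448195315), ('cx', 313.97142989042163), ('cy', 242.41907809733493), ('position', array([ 0.44679352, -0.0911893 ,  1.04893224])), ('orientation', array([ 0.05172631, -0.04787766, -1.56644671])), ('shot', 1)]
lid_handle 0.92 [310.4, 211.5] 9644 [ 0.573 -0.081  0.103]
isolator_grip 0.81 [383.8, 211.6] 217 [ 0.57  -0.234  0.127]
isolator 0.5 [384.2, 213.7] 205 [ 0.566 -0.234  0.127]
curing_box 0.79 [326.1, 215.0] 13251 [ 0.566 -0.114  0.1  ]
lid 0.79 [311.6, 213.9] 9466 [ 0.568 -0.083  0.1  ]
lid 0.28 [170.1, 201.7] 225 [0.593 0.22  0.1  ]
side [('fx', 588.3601070548303), ('fy', 588.3601070548303), ('cx', 312.04524051141), ('cy', 235.5601000320968), ('position', array([0.53412336, 0.81923311, 0.92327456])), ('orientation', array([0.04727414, 1.27063765, 2.85075626])), ('shot', 2)]
lid_handle 0.86 [274.9, 241.6] 8009 [ 0.567 -0.075  0.103]
lid_handle 0.5 [369.3, 242.1] 376 [ 0.372 -0.072  0.103]
isolator_grip 0.61 [276.6, 184.0] 186 [ 0.566 -0.24   0.127]
isolator 0.62 [277.7, 185.9] 204 [ 0.563 -0.233  0.127]
isolator 0.19 [355.1, 183.8] 
[... 211 characters left out ...]
382.3] 559 [0.469 0.264 0.1  ]
{'t': 0.6, 'q': array([-1.43328017e+00,  3.80599053e-01,  1.29745019e+00, -2.51545181e-05,
        1.46361584e+00, -2.15289052e-01]), 'dq': array([ 0.00092575,  0.00102187, -0.00063548,  0.00123774, -0.00021243,
       -0.00011289]), 'joint_torque': array([-1.41085962e-03, -4.37640381e+01, -2.24669641e+01,  7.12692481e-02,
        3.13734845e-02, -2.87641932e-06]), 'tcp_pos': array([ 0.1900339 , -0.51608203,  0.23873196]), 'eef_rot': array([-3.09276647e+00, -5.51306711e-01,  3.48319370e-05]), 'wrist_force': array([-0.44612685,  0.45399187, -0.07564002]), 'torque': array([ 0.01200083, -0.03567062,  0.01086271]), 'grip_force': 0.0, 'opening': 0.08787609963092105}
```

View pics/top0.png

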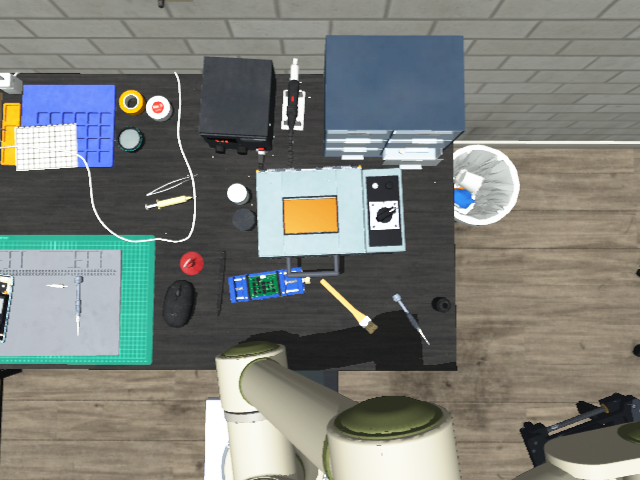

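View pics/side0.png

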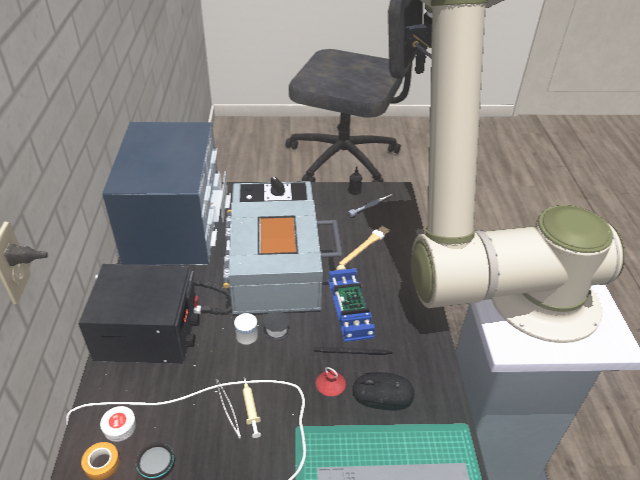

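Top view: box at pixels (257–405, 165–255), handle bar at about (290–340, 268), isolator at (384, 212). The drawer cabinet stands close behind the isolator. I'll zoom in.

```bash
python3 - <<'E'
from h import *
c=manip.read_camera('top')
im=c['img'][130:285,250:450,::-1]
cv2.imwrite('pics/crop1.png',cv2.resize(im,None,fx=3.8,fy=3.8,interpolation=cv2.INTER_CUBIC))
c=manip.read_camera('side')
im=c['img'][115:320,170:390,::-1]
cv2.imwrite('pics/crop2.png',cv2.resize(im,None,fx=2.9,fy=2.9,interpolation=cv2.INTER_CUBIC))
E
```

```text
(no output)
```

View pics/crop1.png

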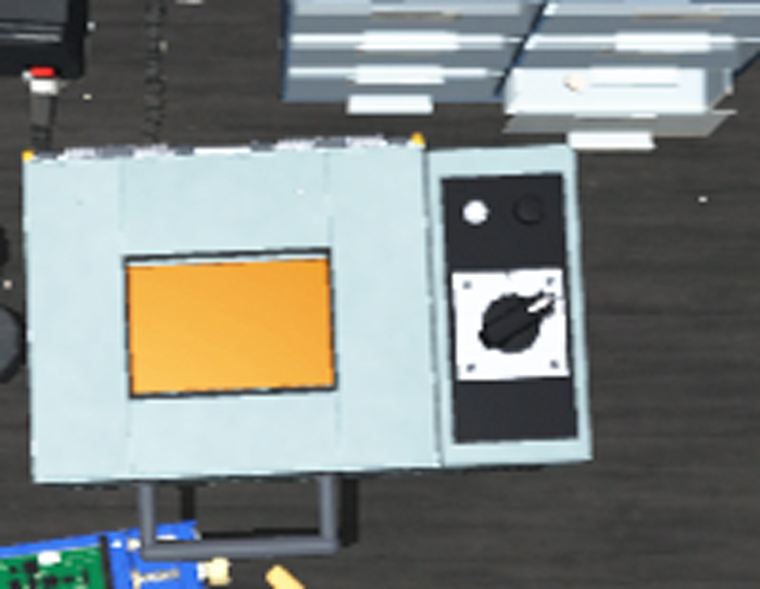

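View pics/crop2.png

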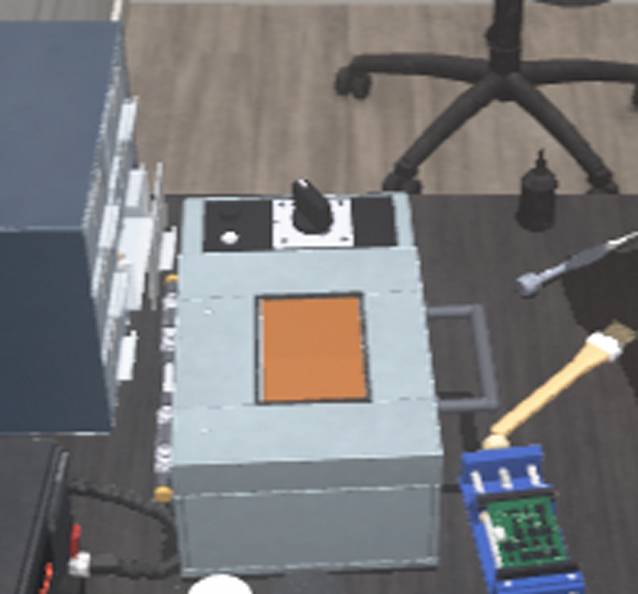

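The top crop shows the bar handle from (143,552) to (337,547), the isolator plate centred at (510,325) and its bar pointing up and to the right with the white line (on). The side crop shows the handle from (492,407) to (480,308).

```bash
cat >> h.py <<'E'
def b2w(p,P):
    x,y,th=p;c,s=np.cos(th),np.sin(th);return np.array([x+c*P[0]-s*P[1],y+s*P[0]+c*P[1],P[2]])
E
python3 - <<'E'
from h import *
from scipy.optimize import least_squares
t=manip.read_camera('top');s=manip.read_camera('side')
T=lambda u,v:np.array([250+u/3.8,130+v/3.8]); S=lambda u,v:np.array([170+u/2.9,115+v/2.9])
obs=[(t,T(510,325),(-.012,-.1125,.109)),(t,T(143,550),(-.130,.0935,.103)),(t,T(337,545),(-.130,-.0065,.103)),
(t,T(34,482),(-.09,.155,.116)),(t,T(591,460),(-.09,-.155,.106)),(t,T(575,148),(.09,-.155,.106)),
(s,S(490,407),(-.130,.0935,.103)),(s,S(478,310),(-.130,-.0065,.103)),(s,S(313,223),(-.012,-.1125,.109))]
f=lambda p:np.concatenate([proj(c,b2w(p,P))-uv for c,uv,P in obs])
r=least_squares(f,[.57,-.12,0],loss='soft_l1')
print(r.x,f(r.x).reshape(-1,2).round(1).tolist())
p=r.x
print('iso',b2w(p,(-.012,-.1125,.127)),'handle',b2w(p,(-.13,.0435,.103)),'hinge',b2w(p,(.096,.0435,.09)))
# cabinet front / drawer front estimates at heights
for z in(.1,.2,.25): print(z,[atz(t,T(*q),z)[:2].round(3) for q in((615,145),(620,130),(390,105))])
# triangulate cabinet top front-right corner: top px (463,140?) side (212,122)?
E
```

```text
[ 0.57104888 -0.1239812   0.03874029] [[-0.2, 0.3], [1.1, 0.3], [-2.7, -0.0], [-0.6, 0.1], [0.0, 1.0], [0.2, -1.0], [0.0, -0.9], [-0.7, 0.3], [-0.2, -0.7]]
iso [ 0.56341508 -0.23686156  0.127     ] handle [ 0.43946164 -0.08554882  0.103     ] hinge [ 0.66529207 -0.0767957   0.09      ]
0.1 [array([ 0.668, -0.299]), array([ 0.677, -0.302]), array([ 0.691, -0.171])]
0.2 [array([ 0.645, -0.277]), array([ 0.652, -0.279]), array([ 0.665, -0.163])]
0.25 [array([ 0.633, -0.266]), array([ 0.64 , -0.268]), array([ 0.652, -0.159])]
```

```bash
python3 - <<'E'
from h import *
t=manip.read_camera('top');s=manip.read_camera('side')
T=lambda u,v:np.array([250+u/3.8,130+v/3.8])
for n,q in dict(openR_l=(568,148),openR_r=(655,145),openfrontR=(720,132),openfrontL=(505,130),pull2L=(348,112),pull2R=(432,110)).items():
  print(n,[(z,atz(t,T(*q),z)[:2].round(3).tolist(),((proj(s,atz(t,T(*q),z))-[170,115])*2.9).round().tolist()) for z in(.05,.1,.15,.2,.25)])
E
```

```text
openR_l [(0.05, [0.678, -0.282], [175.0, 245.0]), (0.1, [0.666, -0.272], [184.0, 203.0]), (0.15, [0.655, -0.263], [193.0, 159.0]), (0.2, [0.643, -0.253], [204.0, 111.0]), (0.25, [0.631, -0.243], [215.0, 61.0])]
openR_r [(0.05, [0.68, -0.333], [177.0, 207.0]), (0.1, [0.668, -0.321], [185.0, 167.0]), (0.15, [0.656, -0.309], [195.0, 124.0]), (0.2, [0.645, -0.297], [205.0, 79.0]), (0.25, [0.633, -0.285], [215.0, 31.0])]
openfrontR [(0.05, [0.688, -0.372], [171.0, 179.0]), (0.1, [0.676, -0.358], [179.0, 141.0]), (0.15, [0.664, -0.344], [189.0, 100.0]), (0.2, [0.651, -0.33], [199.0, 56.0]), (0.25, [0.639, -0.316], [209.0, 9.0])]
openfrontL [(0.05, [0.688, -0.244], [158.0, 274.0]), (0.1, [0.676, -0.236], [167.0, 231.0]), (0.15, [0.664, -0.229], [178.0, 185.0]), (0.2, [0.652, -0.221], [188.0, 136.0]), (0.25, [0.64, -0.214], [200.0, 84.0])]
pull2L [(0.05, [0.699, -0.151], [134.0, 353.0]), (0.1, [0.686, -0.148], [145.0, 305.0]), (0.15, [0.674, -0.145], [156.0, 255.0]), (0.2, [0.661, -0.142], [168.0, 201.0]), (0.25, [0.649, -0.139], [181.0, 145.0])]
pull2R [(0.05, [0.7, -0.201], [138.0, 310.0]), (0.1, [0.688, -0.195], [148.0, 264.0]), (0.15, [0.675, -0.19], [159.0, 216.0]), (0.2, [0.662, -0.184], [171.0, 166.0]), (0.25, [0.65, -0.179], [183.0, 112.0])]
```

```bash
cat >> h.py <<'E'
def goto(pos,yaw=None):
    """units for tool upright (down) at pos, tool y along world angle yaw (deg)"""
    s=manip.state();M=R.from_rotvec(s['eef_rot']);d=M.inv().apply(np.array(pos)-s['tcp_pos'])/.025
    out=[d.round(2).tolist()]
    y=M.as_matrix()[:,1];out.append(('yaw now',round(float(np.degrees(np.arctan2(y[1],y[0]))),1)))
    if yaw is not None:
        a=np.radians(yaw);ty=np.array([np.cos(a),np.sin(a),0]);tz=np.array([0,0,-1.])
        G=np.column_stack([np.cross(ty,tz),ty,tz]);out.append((np.degrees((M.inv()*R.from_matrix(G)).as_rotvec())/6).round(2).tolist())
    print(*out)
E
python3 -c "
from h import *
goto((.5634,-.2369,.22),32.2);goto((.5634,-.2369,.118),32.2)"
```

```text
[17.87, -5.32, 0.75] ('yaw now', -69.8) [0.0, 0.0, -17.0]
[17.87, -5.32, 4.83] ('yaw now', -69.8) [0.0, 0.0, -17.0]
```

Emit:
step_arm(rotation=[[0,0,-1.3],[0,0,-2.6],[0,0,-3.9],[0,0,-5.2],[0,0,-6.5],[0,0,-7.8],[0,0,-9.1],[0,0,-10.4],[0,0,-11.7],[0,0,-13],[0,0,-14.3],[0,0,-15.6],[0,0,-17],[0,0,-17],[0,0,-17]], delta_pos=[[1.4,-0.4,0.1],[2.8,-0.8,0.1],[4.2,-1.2,0.2],[5.6,-1.6,0.2],[7,-2,0.3],[8.4,-2.5,0.4],[9.8,-2.9,0.4],[11.2,-3.3,0.5],[12.6,-3.7,0.6],[14,-4.1,0.6],[15.4,-4.5,0.7],[16.7,-4.9,0.75],[17.87,-5.32,0.75],[17.87,-5.32,0.75],[17.87,-5.32,0.75]], hand=[40,40,40,40,40,40,40,40,40,40,40,40,40,40,40])

```text
t: 2.78
tcp_pos: [0.5628, -0.2374, 0.2199]
eef_rot: [-1.521, -2.749, 0.0]
wrist_force: [0.2, 0.0, 0.1]
opening: 0.0401
grip_force: 0.0
```

```bash
python3 -c "
from h import *
c=manip.read_camera('top');s=manip.read_camera('side')
a=c['img'][130:285,290:490,::-1];b=s['img'][60:215,170:370,::-1]
cv2.imwrite('pics/p3.png',cv2.resize(np.vstack([a,b]),None,fx=1.93,fy=1.93,interpolation=cv2.INTER_CUBIC))
goto((.5634,-.2369,.118),32.2);print(manip.state())"
```

```text
[0.01, 0.04, 4.08] ('yaw now', 32.1) [-0.0, 0.0, -0.02]
{'t': 2.875, 'q': array([-5.93175355e-01,  5.01219309e-01,  1.15031357e+00, -1.96933773e-04,
        1.49001136e+00, -1.15305508e+00]), 'dq': array([ 0.00081802, -0.00084858,  0.00094246,  0.00047327, -0.00064088,
       -0.00481443]), 'joint_torque': array([ 4.33736779e-01, -5.00619471e+01, -2.26545829e+01,  2.72816245e-02,
        7.50388275e-02,  1.09815749e-02]), 'tcp_pos': array([ 0.5626894 , -0.23769633,  0.22010517]), 'eef_rot': array([ 1.52114895e+00,  2.74872974e+00, -3.13808274e-04]), 'wrist_force': array([-0.25932844,  0.48619312,  0.28377658]), 'torque': array([-0.01150932, -0.13632177, -0.02778276]), 'grip_force': 0.0, 'opening': 0.04011357398592074}
```

View pics/p3.png

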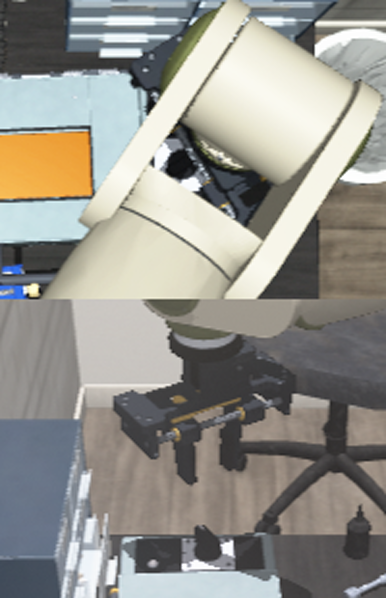

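The gripper is above the isolator and aligned across the bar. The body's far end (at (150, 430) in the side half) clears the cabinet front. I'll go down in stages and then grip.

Emit:
step_arm(rotation=[[0,0,0],[0,0,0],[0,0,0],[0,0,0],[0,0,0],[0,0,0]], delta_pos=[[0,0,0.7],[0,0,1.4],[0,0,2.1],[0,0,2.8],[0,0,3.4],[0,0,3.4]], hand=[40,40,40,40,40,40])

```text
t: 3.62
tcp_pos: [0.5627, -0.2371, 0.1341]
eef_rot: [-1.518, -2.748, -0.0]
wrist_force: [0.1, -0.4, 0.7]
opening: 0.0401
grip_force: 0.0
```

Emit:
step_arm(rotation=[[0,0,0],[0,0,0],[0,0,0],[0,0,0],[0,0,0],[0,0,0],[0,0,0]], delta_pos=[[0,0,0.3],[0,0,0.65],[0,0,0.65],[0,0,0.65],[0,0,0.65],[0,0,0.65],[0,0,0.65]], hand=[40,40,10,10,10,10,10], force=15)

```text
t: 4.5
tcp_pos: [0.5646, -0.2363, 0.1191]
eef_rot: [1.516, 2.749, 0.003]
wrist_force: [7.3, 2.6, -1.3]
opening: 0.013
grip_force: 15.0
```

Gripped at 13 mm, which matches the bar. Now turning counterclockwise by 60°.

Emit:
step_arm(rotation=[[0,0,-1],[0,0,-2],[0,0,-3],[0,0,-4],[0,0,-5],[0,0,-6],[0,0,-7],[0,0,-8],[0,0,-9],[0,0,-10],[0,0,-10.3],[0,0,-10.3]], delta_pos=[[0,0.1,0],[0,0.1,0],[0,0.1,0],[0,0.1,0],[0,0.1,0],[0,0.1,0],[0,0.1,0],[0,0.1,0],[0,0.1,0],[0,0.1,0],[0,0.1,0],[0,0.1,0]], hand=[10,10,10,10,10,10,10,10,10,10,10,10])

```text
t: 6.0
tcp_pos: [0.5643, -0.2372, 0.1191]
eef_rot: [0.108, -3.137, 0.004]
wrist_force: [-7.1, -6.2, 1.4]
opening: 0.0127
grip_force: 15.0
```

```bash
python3 -c "
from h import *
goto((.564,-.236,.24));print(manip.state()['torque'])"
```

```text
[0.02, 0.04, -4.84] ('yaw now', 94.0)
[-1.0001016   0.92499766 -0.32216408]
```

Emit:
step_arm(rotation=[[0,0,0],[0,0,0],[0,0,0],[0,0,0],[0,0,0],[0,0,0],[0,0,0],[0,0,0]], delta_pos=[[0,0,0],[0,0,0],[0,0,-0.5],[0,0,-1.5],[0,0,-2.8],[0,0,-4],[0,0,-4.8],[0,0,-4.8]], hand=[30,30,30,30,30,30,30,30])

```text
t: 7.0
tcp_pos: [0.5659, -0.2357, 0.2408]
eef_rot: [-0.11, 3.136, -0.004]
wrist_force: [-0.1, 0.6, -0.8]
opening: 0.0299
grip_force: 0.0
```

```bash
python3 -c "
from h import *
goto((.4395,-.0855,.17),2.2)"
```

```text
[4.63, 6.35, 2.8] ('yaw now', 94.0) [0.01, 0.04, 15.31]
```

Isolator turned. On to the handle, and I'll check the isolator in a picture on the way.

Emit:
step_arm(rotation=[[0,0,1.3],[0,0,2.6],[0,0,3.9],[0,0,5.2],[0,0,6.5],[0,0,7.8],[0,0,9.1],[0,0,10.4],[0,0,11.7],[0,0,13],[0,0,14.3],[0,0,15.3],[0,0,15.3],[0,0,15.3]], delta_pos=[[0.4,0.5,0.2],[0.8,1,0.5],[1.2,1.6,0.7],[1.5,2.1,0.9],[1.9,2.6,1.2],[2.3,3.2,1.4],[2.7,3.7,1.6],[3.1,4.2,1.9],[3.5,4.8,2.1],[3.9,5.3,2.3],[4.3,5.9,2.6],[4.63,6.35,2.8],[4.63,6.35,2.8],[4.63,6.35,2.8]], hand=[28,28,28,28,28,28,28,28,28,28,28,28,28,28])

```text
t: 8.75
tcp_pos: [0.4392, -0.0857, 0.1688]
eef_rot: [2.176, 2.266, 0.0]
wrist_force: [0.6, -0.2, 0.5]
opening: 0.0277
grip_force: 0.0
```

```bash
python3 -c "
from h import *
c=manip.read_camera('top');s=manip.read_camera('side')
a=c['img'][130:285,250:450,::-1];b=s['img'][115:315,190:390,::-1]
cv2.imwrite('pics/p4.png',np.hstack([cv2.resize(a,(400,310)),cv2.resize(b,(400,400))[:310]]) if 0 else np.vstack([cv2.resize(a,None,fx=1.6,fy=1.6,interpolation=cv2.INTER_CUBIC),cv2.resize(b,(320,320),interpolation=cv2.INTER_CUBIC)]))
print(manip.state()['q']);goto((.4395,-.0855,.084),2.2)"
```

```text
[-4.58512303e-01  2.75309413e-01  1.68363414e+00 -7.31820238e-06
  1.18231945e+00 -4.98126311e-01]
[0.01, 0.01, 3.39] ('yaw now', 2.3) [0.0, 0.0, 0.01]
```

View pics/p4.png

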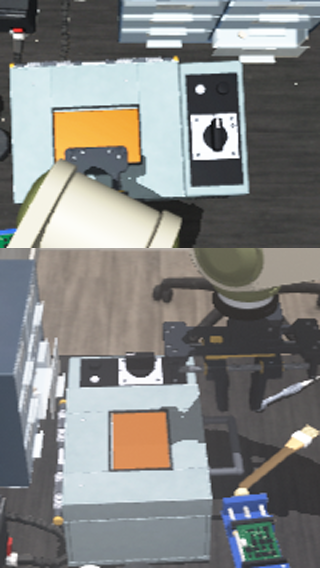

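Isolator is off: its bar lies fore-and-aft with the white line at the back (top half, (217,120)). The gripper is over the bar, so I'll descend and grip.

Emit:
step_arm(rotation=[[0,0,0],[0,0,0],[0,0,0],[0,0,0],[0,0,0],[0,0,0]], delta_pos=[[0,0,0.6],[0,0,1.2],[0,0,1.9],[0,0,2.6],[0,0,3.39],[0,0,3.39]], hand=[28,28,28,28,28,28])

```text
t: 9.6
tcp_pos: [0.4386, -0.0854, 0.0832]
eef_rot: [-2.176, -2.263, 0.001]
wrist_force: [-0.1, -0.4, -0.7]
opening: 0.0282
grip_force: 0.0
```

Emit:
step_arm(rotation=[[0,0,0],[0,0,0],[0,0,0],[0,0,0],[0,0,0]], delta_pos=[[0,0,0],[0,0,0],[0,0,0],[0,0,0],[0,0,0]], hand=[8,8,8,8,8], force=20)

```text
t: 10.22
tcp_pos: [0.4404, -0.0857, 0.0849]
eef_rot: [2.176, 2.261, 0.003]
wrist_force: [5.7, 1.9, -3.1]
opening: 0.0105
grip_force: 19.9
```

```bash
cat >> h.py <<'E'
def lidrows(thetas,tilt,H,r0,a0):
    """units for TCP so that the pinch point follows the arc about H in the box's x-z plane, tool leaning back by tilt(theta) deg"""
    s=manip.state();M=R.from_rotvec(s['eef_rot']);yaw=.0387
    ex=np.array([np.cos(yaw),np.sin(yaw),0]);ez=np.array([0,0,1.])
    for th in thetas:
        a=np.radians(th)+a0;t=np.radians(tilt(th))
        bar=H-ex*r0*np.cos(a)+ez*r0*np.sin(a)
        tz=-ez*np.cos(t)+ex*np.sin(t);ty=ex*np.cos(t)+ez*np.sin(t)
        G=np.column_stack([np.cross(ty,tz),ty,tz]);P=bar+tz*manip.pinch_z
        print(th,(M.inv().apply(P-s['tcp_pos'])/.025).round(2).tolist(),(np.degrees((M.inv()*R.from_matrix(G)).as_rotvec())/6).round(2).tolist())
def lidangle(H,a0):
    s=manip.state();M=R.from_rotvec(s['eef_rot']).as_matrix();yaw=.0387
    bar=s['tcp_pos']-M[:,2]*manip.pinch_z;d=bar-H;x=-(d[0]*np.cos(yaw)+d[1]*np.sin(yaw))
    print('bar',bar.round(4),'theta',round(float(np.degrees(np.arctan2(d[2],x)-a0)),1),'r',np.hypot(x,d[2]).round(4),'tilt',np.degrees(np.arccos(-M[2,2])).round(1),'q',s['q'].round(2),'F',s['wrist_force'].round(1))
E
python3 - <<'E'
from h import *
s=manip.state();M=R.from_rotvec(s['eef_rot']).as_matrix();bar=s['tcp_pos']-M[:,2]*manip.pinch_z;print(bar,s['wrist_force'])
a0=np.arctan2(.013,.226);r0=np.hypot(.013,.226)
b=bar.copy();b[2]=.103
H=b+np.array([.226*np.cos(.0387),.226*np.sin(.0387),-.013]);print('H',H)
lidrows(range(0,66,3),lambda t:.85*t,H,r0,a0)
E
```

```text
[ 0.44030564 -0.08563128  0.10360329] [ 5.70535898  1.85708377 -3.10417929]
H [ 0.66613642 -0.07688726  0.09      ]
0 [0.0, -0.0, 0.02] [0.04, 0.01, -0.0]
3 [0.0, 0.07, -0.45] [-0.38, 0.01, -0.0]
6 [-0.0, 0.17, -0.92] [-0.81, 0.01, -0.0]
9 [-0.0, 0.29, -1.39] [-1.23, 0.01, -0.0]
12 [-0.0, 0.44, -1.85] [-1.66, 0.01, -0.0]
15 [-0.0, 0.61, -2.31] [-2.08, 0.01, 0.0]
18 [-0.0, 0.81, -2.77] [-2.51, 0.01, 0.0]
21 [-0.0, 1.03, -3.21] [-2.93, 0.01, 0.0]
24 [-0.0, 1.27, -3.65] [-3.36, 0.01, 0.0]
27 [-0.0, 1.53, -4.08] [-3.78, 0.01, 0.0]
30 [-0.0, 1.81, -4.49] [-4.21, 0.01, 0.0]
33 [-0.0, 2.11, -4.89] [-4.63, 0.01, 0.0]
36 [-0.01, 2.43, -5.28] [-5.06, 0.01, 0.0]
39 [-0.01, 2.77, -5.66] [-5.48, 0.01, 0.0]
42 [-0.01, 3.13, -6.02] [-5.91, 0.01, 0.0]
45 [-0.01, 3.5, -6.36] [-6.33, 0.01, 0.0]
48 [-0.01, 3.89, -6.69] [-6.76, 0.01, 0.0]
51 [-0.01, 4.29, -6.99] [-7.18, 0.01, 0.0]
54 [-0.01, 4.71, -7.28] [-7.61, 0.01, 0.0]
57 [-0.01, 5.14, -7.55] [-8.03, 0.01, 0.0]
60 [-0.01, 5.58, -7.8] [-8.46, 0.01, 0.0]
63 [-0.01, 6.03, -8.02] [-8.88, 0.01, 0.0]
```

Emit:
step_arm(rotation=[[0,0,0],[-0.38,0,0],[-0.81,0,0],[-1.23,0,0],[-1.66,0,0],[-2.08,0,0],[-2.08,0,0]], delta_pos=[[0,0.06,-0.03],[0,0.12,-0.48],[0,0.22,-0.95],[0,0.34,-1.42],[0,0.5,-1.88],[0,0.67,-2.35],[0,0.67,-2.35]], hand=[8,8,8,8,8,8,8], force=30)

```text
t: 11.1
tcp_pos: [0.4571, -0.0849, 0.1446]
eef_rot: [2.064, 2.143, 0.241]
wrist_force: [9.5, 0.5, -6.5]
opening: 0.01
grip_force: 30.3
```

```bash
python3 - <<'E'
from h import *
a0=np.arctan2(.013,.226);r0=np.hypot(.013,.226);H=np.array([.6661,-.0769,.09])
lidangle(H,a0);lidrows(range(15,66,3),lambda t:.85*t,H,r0,a0)
s=manip.read_camera('side');b=s['img'][95:325,170:420,::-1]
cv2.imwrite('pics/p5.png',cv2.resize(b,None,fx=2.4,fy=2.4,interpolation=cv2.INTER_CUBIC))
E
```

```text
bar [ 0.4529 -0.085   0.1628] theta 15.6 r 0.2254 tilt 12.9 q [-0.5   0.26  1.82  0.15  0.87 -0.63] F [ 9.5  0.5 -6.5]
15 [-0.0, -0.08, 0.05] [0.02, 0.01, -0.01]
18 [-0.0, 0.21, -0.34] [-0.4, 0.01, -0.01]
21 [-0.01, 0.52, -0.73] [-0.83, 0.01, -0.01]
24 [-0.01, 0.85, -1.11] [-1.25, 0.01, -0.01]
27 [-0.01, 1.2, -1.46] [-1.68, 0.01, -0.01]
30 [-0.01, 1.56, -1.81] [-2.1, 0.01, -0.01]
33 [-0.01, 1.94, -2.14] [-2.53, 0.01, -0.0]
36 [-0.01, 2.34, -2.45] [-2.95, 0.01, -0.0]
39 [-0.01, 2.76, -2.74] [-3.38, 0.01, -0.0]
42 [-0.01, 3.18, -3.01] [-3.8, 0.01, -0.0]
45 [-0.01, 3.62, -3.26] [-4.23, 0.01, -0.0]
48 [-0.01, 4.07, -3.5] [-4.65, 0.01, -0.0]
51 [-0.01, 4.54, -3.71] [-5.08, 0.01, -0.0]
54 [-0.01, 5.01, -3.9] [-5.5, 0.01, -0.0]
57 [-0.01, 5.48, -4.06] [-5.93, 0.01, -0.0]
60 [-0.01, 5.97, -4.21] [-6.35, 0.01, -0.0]
63 [-0.01, 6.46, -4.33] [-6.78, 0.01, -0.0]
```

View pics/p5.png

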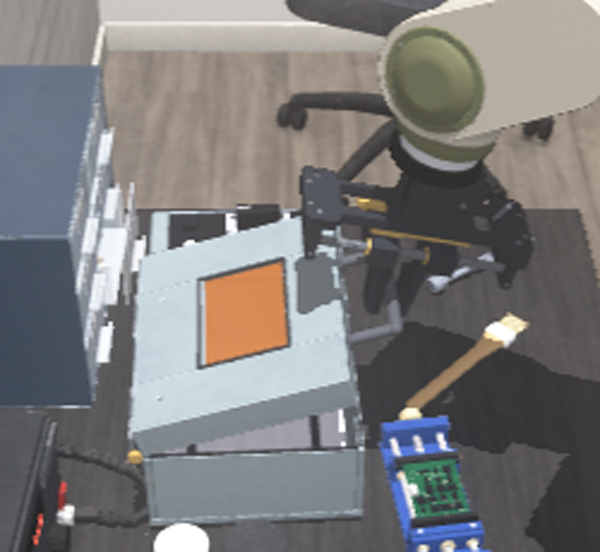

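The lid is at about 15° and following, with the bar between the fingers and the gripper body leaning with the lid. Continuing in stages, watching joint 5.

Emit:
step_arm(rotation=[[-0.35,0,0],[-0.7,0,0],[-1.05,0,0],[-1.4,0,0],[-1.75,0,0],[-1.75,0,0]], delta_pos=[[0,0.3,-0.27],[0,0.6,-0.63],[0,0.92,-1.0],[0,1.27,-1.35],[0,1.62,-1.69],[0,1.62,-1.69]], hand=[8,8,8,8,8,8])

```text
t: 11.9
tcp_pos: [0.4864, -0.0835, 0.1936]
eef_rot: [1.963, 2.041, 0.417]
wrist_force: [0.6, -2.7, -3.4]
opening: 0.0091
grip_force: 29.8
```

```bash
python3 - <<'E'
from h import *
a0=np.arctan2(.013,.226);r0=.2254;H=np.array([.6661,-.0769,.09])
lidangle(H,a0);lidrows(range(30,64,3),lambda t:.79*t,H,r0,a0)
E
```

```text
bar [ 0.479  -0.0838  0.2108] theta 29.5 r 0.2228 tilt 23.1 q [-0.52  0.19  1.79  0.28  0.83 -0.72] F [ 0.6 -2.7 -3.4]
30 [-0.01, 0.01, -0.13] [-0.1, 0.0, 0.0]
33 [-0.01, 0.44, -0.38] [-0.49, 0.0, 0.0]
36 [-0.01, 0.88, -0.61] [-0.89, 0.0, 0.0]
39 [-0.02, 1.34, -0.82] [-1.28, 0.0, 0.0]
42 [-0.02, 1.8, -1.01] [-1.68, 0.0, 0.0]
45 [-0.02, 2.28, -1.18] [-2.07, 0.0, 0.0]
48 [-0.02, 2.76, -1.33] [-2.47, 0.0, 0.0]
51 [-0.02, 3.25, -1.45] [-2.86, 0.0, 0.0]
54 [-0.02, 3.74, -1.55] [-3.26, 0.0, 0.0]
57 [-0.02, 4.23, -1.63] [-3.65, 0.0, 0.0]
60 [-0.02, 4.73, -1.68] [-4.05, 0.0, 0.0]
63 [-0.02, 5.23, -1.71] [-4.44, 0.0, 0.0]
```

```bash
python3 - <<'E'
from h import *
s=manip.read_camera('side');b=s['img'][150:250,260:400,::-1]
cv2.imwrite('pics/p6.png',cv2.resize(b,None,fx=5.5,fy=5.5,interpolation=cv2.INTER_CUBIC))
st=manip.state();M=R.from_rotvec(st['eef_rot']).as_matrix()
for n,p in dict(tip=st['tcp_pos'],pinch=st['tcp_pos']-M[:,2]*.019).items(): print(n,((proj(s,p)-[260,150])*5.5).round())
a0=np.arctan2(.013,.226);H=np.array([.6653,-.0768,.09])
ex=np.array([np.cos(.0387),np.sin(.0387),0]);ey=np.array([-ex[1],ex[0],0])
for th in(26,28,30,32):
  a=np.radians(th)+a0;B=H-ex*.2264*np.cos(a)+np.array([0,0,.2264*np.sin(a)])
  print(th,[((proj(s,B+ey*k)-[260,150])*5.5).round().tolist() for k in(-.05,.05)])
E
```

```text
tip [303. 301.]
pinch [325. 263.]
26 [[343.0, 198.0], [366.0, 373.0]]
28 [[332.0, 184.0], [356.0, 358.0]]
30 [[321.0, 169.0], [344.0, 344.0]]
32 [[310.0, 155.0], [332.0, 330.0]]
```

View pics/p6.png

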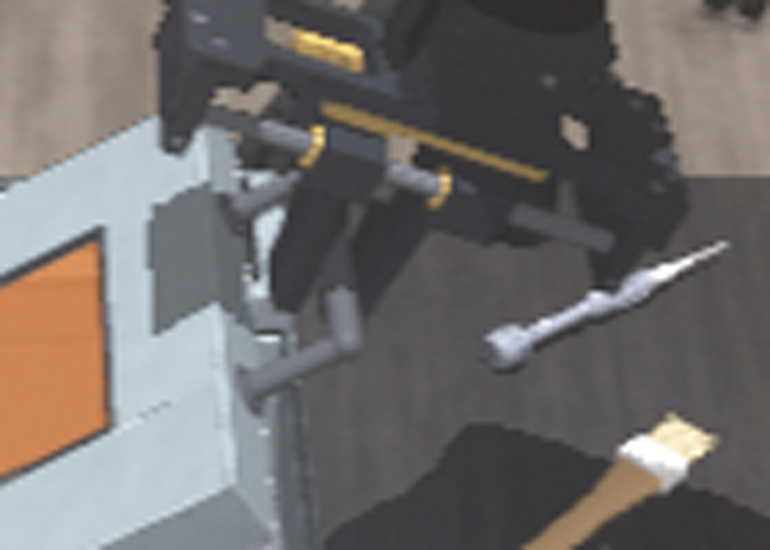

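Bar still between the pads and forces small; lid at about 29.5°. The end corner of the bar at (347,345) agrees with the model. Continuing to 45°.

Emit:
step_arm(rotation=[[-0.4,0,0],[-0.8,0,0],[-1.2,0,0],[-1.6,0,0],[-2.0,0,0],[-2.0,0,0]], delta_pos=[[0,0.46,-0.3],[0,0.92,-0.54],[0,1.38,-0.75],[0,1.84,-0.94],[0,2.32,-1.11],[0,2.32,-1.11]], hand=[8,8,8,8,8,8], force=22)

```text
t: 12.7
tcp_pos: [0.5288, -0.0816, 0.2404]
eef_rot: [1.841, 1.913, 0.604]
wrist_force: [6.7, -2.4, -9.8]
opening: 0.0096
grip_force: 22.6
```

```bash
python3 - <<'E'
from h import *
a0=np.arctan2(.013,.226);r0=.2245;H=np.array([.6661,-.0769,.09])
lidangle(H,a0);lidrows(range(45,64,3),lambda t:.79*t,H,r0,a0)
E
```

```text
bar [ 0.5181 -0.082   0.2557] theta 44.9 r 0.2223 tilt 35.0 q [-0.52  0.15  1.76  0.47  0.75 -0.83] F [ 6.7 -2.4 -9.8]
45 [-0.02, 0.01, -0.09] [-0.09, -0.01, -0.01]
48 [-0.02, 0.51, -0.13] [-0.49, -0.01, -0.01]
51 [-0.02, 1.01, -0.15] [-0.88, -0.01, -0.01]
54 [-0.02, 1.51, -0.15] [-1.28, -0.01, -0.01]
57 [-0.02, 2.01, -0.13] [-1.67, -0.01, -0.01]
60 [-0.02, 2.51, -0.08] [-2.07, -0.01, -0.01]
63 [-0.02, 3.0, -0.0] [-2.46, -0.01, -0.01]
```

Emit:
step_arm(rotation=[[-0.3,0,0],[-0.6,0,0],[-0.9,0,0],[-1.2,0,0],[-1.5,0,0],[-1.8,0,0],[-2.1,0,0],[-2.4,0,0],[-2.4,0,0],[-2.4,0,0]], delta_pos=[[0,0.25,0.1],[0,0.51,0.08],[0,0.85,0.06],[0,1.18,0.05],[0,1.51,0.05],[0,1.84,0.06],[0,2.18,0.08],[0,2.51,0.12],[0,2.51,0.12],[0,2.51,0.12]], hand=[8,8,8,8,8,8,8,8,8,8])

```text
t: 13.95
tcp_pos: [0.5812, -0.0794, 0.2735]
eef_rot: [1.683, 1.749, 0.803]
wrist_force: [5.1, 0.8, -10.0]
opening: 0.0086
grip_force: 22.5
```

```bash
python3 - <<'E'
from h import *
a0=np.arctan2(.013,.226);r0=.222;H=np.array([.6661,-.0769,.09])
lidangle(H,a0);lidrows((62,60,57,54,51,48,45,42,41,40),lambda t:.79*t+2,H,r0,a0)
s=manip.read_camera('side');b=s['img'][130:250,240:400,::-1]
cv2.imwrite('pics/p7.png',cv2.resize(b,None,fx=4.8,fy=4.8,interpolation=cv2.INTER_CUBIC))
H=np.array([.6653,-.0768,.09])
ex=np.array([np.cos(.0387),np.sin(.0387),0]);ey=np.array([-ex[1],ex[0],0])
for th in(51,54,57,60,63):
  a=np.radians(th)+a0;B=H-ex*.2264*np.cos(a)+np.array([0,0,.2264*np.sin(a)])
  print(th,[((proj(s,B+ey*k)-[240,130])*4.8).round().tolist() for k in(-.05,.05)])
E
```

```text
bar [ 0.567  -0.0799  0.2857] theta 59.8 r 0.2194 tilt 49.3 q [-0.52  0.18  1.76  0.81  0.58 -1.11] F [  5.1   0.8 -10. ]
62 [-0.03, 0.37, 0.04] [-0.29, -0.01, -0.01]
60 [-0.03, 0.06, -0.09] [-0.02, -0.01, -0.01]
57 [-0.03, -0.4, -0.26] [0.37, -0.01, -0.0]
54 [-0.03, -0.87, -0.4] [0.77, -0.01, -0.0]
51 [-0.03, -1.35, -0.53] [1.16, -0.01, -0.0]
48 [-0.03, -1.84, -0.63] [1.56, -0.01, -0.0]
45 [-0.03, -2.33, -0.71] [1.95, -0.01, -0.0]
42 [-0.03, -2.82, -0.76] [2.35, -0.01, -0.0]
41 [-0.03, -2.98, -0.77] [2.48, -0.01, -0.0]
40 [-0.03, -3.15, -0.79] [2.61, -0.01, -0.0]
51 [[240.0, 129.0], [251.0, 279.0]]
54 [[215.0, 115.0], [224.0, 266.0]]
57 [[190.0, 103.0], [197.0, 253.0]]
60 [[163.0, 92.0], [169.0, 242.0]]
63 [[136.0, 82.0], [140.0, 232.0]]
```

View pics/p7.png

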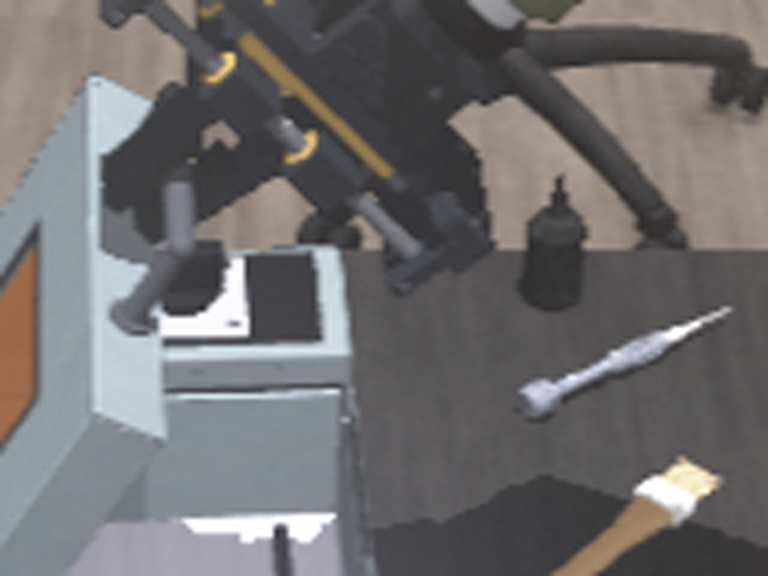

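Lid at about 59°, past balance; bar end at (182,245). A bit further for margin, then back down.

Emit:
step_arm(rotation=[[-0.2,0,0],[-0.4,0,0],[-0.4,0,0],[-0.2,0,0],[0,0,0],[0.19,0,0],[0.37,0,0],[0.57,0,0],[0.77,0,0],[0.97,0,0],[1.16,0,0],[1.16,0,0]], delta_pos=[[0,0.27,0.2],[0,0.5,0.28],[0,0.5,0.28],[0,0.3,0.2],[0,0.06,0.12],[0,-0.17,0.03],[0,-0.4,-0.05],[0,-0.64,-0.13],[0,-0.87,-0.2],[0,-1.11,-0.26],[0,-1.35,-0.32],[0,-1.35,-0.32]], hand=[8,8,8,8,8,8,8,8,8,8,8,8])

```text
t: 15.5
tcp_pos: [0.5534, -0.081, 0.254]
eef_rot: [1.759, 1.828, 0.709]
wrist_force: [0.8, 4.9, 0.1]
opening: 0.0084
grip_force: 22.1
```

```bash
python3 - <<'E'
from h import *
a0=np.arctan2(.013,.226);r0=.222;H=np.array([.6661,-.0769,.09])
lidangle(H,a0);lidrows((51,48,45,43,42,41),lambda t:.79*t+2,H,r0,a0)
E
```

```text
bar [ 0.5408 -0.0814  0.2678] theta 51.5 r 0.2176 tilt 42.4 q [-0.53  0.16  1.78  0.64  0.65 -0.97] F [0.8 4.9 0.1]
51 [-0.01, -0.06, -0.19] [0.02, 0.0, -0.0]
48 [-0.01, -0.55, -0.23] [0.41, 0.0, -0.0]
45 [-0.01, -1.05, -0.25] [0.81, 0.0, -0.0]
43 [-0.01, -1.38, -0.25] [1.07, 0.0, -0.0]
42 [-0.01, -1.54, -0.24] [1.2, 0.0, -0.0]
41 [-0.01, -1.71, -0.24] [1.34, 0.0, -0.0]
```

Emit:
step_arm(rotation=[[0.2,0,0],[0.41,0,0],[0.61,0,0],[0.81,0,0],[1.0,0,0],[1.2,0,0],[1.2,0,0],[1.2,0,0]], delta_pos=[[0,-0.27,-0.05],[0,-0.55,-0.1],[0,-0.8,-0.12],[0,-1.05,-0.14],[0,-1.3,-0.14],[0,-1.54,-0.13],[0,-1.54,-0.13],[0,-1.54,-0.13]], hand=[8,8,8,8,8,8,8,8])

```text
t: 16.5
tcp_pos: [0.5232, -0.0823, 0.2302]
eef_rot: [1.838, 1.91, 0.606]
wrist_force: [4.9, 3.0, -5.7]
opening: 0.0083
grip_force: 22.4
```

```bash
python3 - <<'E'
from h import *
a0=np.arctan2(.013,.226);H=np.array([.6661,-.0769,.09])
lidangle(H,a0);print(manip.state()['opening'])
s=manip.read_camera('side');b=s['img'][130:250,240:400,::-1]
cv2.imwrite('pics/p8.png',cv2.resize(b,None,fx=4.8,fy=4.8,interpolation=cv2.INTER_CUBIC))
H=np.array([.6653,-.0768,.09])
ex=np.array([np.cos(.0387),np.sin(.0387),0]);ey=np.array([-ex[1],ex[0],0])
for th in(38,40,42,44,46):
  a=np.radians(th)+a0;B=H-ex*.2264*np.cos(a)+np.array([0,0,.2264*np.sin(a)])
  print(th,[((proj(s,B+ey*k)-[240,130])*4.8).round().tolist() for k in(-.05,.05)])
E
```

```text
bar [ 0.5124 -0.0827  0.2454] theta 42.0 r 0.2187 tilt 35.2 q [-0.53  0.16  1.8   0.5   0.72 -0.87] F [ 4.9  3.  -5.7]
0.008346097155900229
38 [[332.0, 196.0], [349.0, 348.0]]
40 [[319.0, 185.0], [335.0, 336.0]]
42 [[306.0, 174.0], [321.0, 325.0]]
44 [[292.0, 163.0], [307.0, 314.0]]
46 [[278.0, 153.0], [291.0, 304.0]]
```

View pics/p8.png

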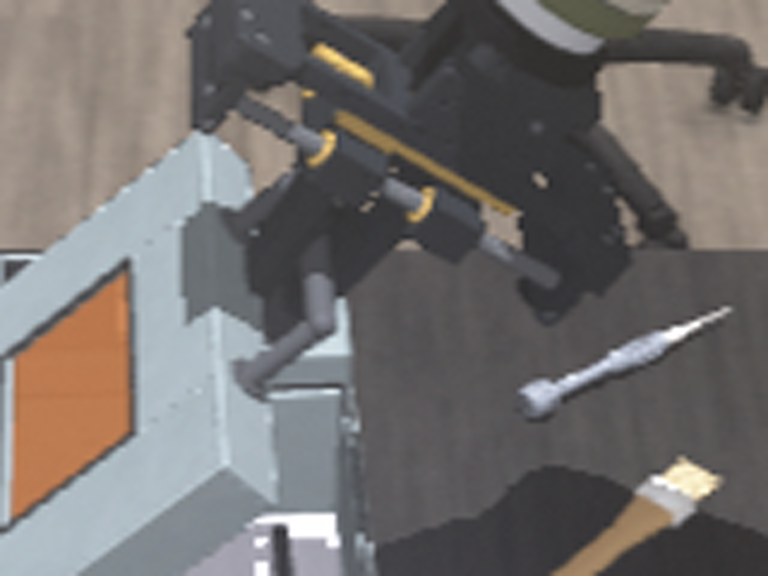

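Bar end at (323,325) means the lid is at about 41.8°, 8° short of balance, and it is gripped. I'll hold briefly to confirm it's steady.

Emit:
step_arm(rotation=[[0,0,0],[0,0,0],[0,0,0],[0,0,0],[0,0,0],[0,0,0],[0,0,0],[0,0,0]], delta_pos=[[0,0,0.06],[0,0,0.06],[0,0,0.06],[0,0,0.06],[0,0,0.06],[0,0,0.06],[0,0,0.06],[0,0,0.06]], hand=[8,8,8,8,8,8,8,8])

```text
t: 17.55
tcp_pos: [0.5237, -0.0823, 0.2301]
eef_rot: [1.836, 1.909, 0.606]
wrist_force: [-8.2, 1.8, 7.4]
opening: 0.0085
grip_force: 21.7
```

```bash
python3 - <<'E'
from h import *
lidangle(np.array([.6661,-.0769,.09]),np.arctan2(.013,.226));s=manip.state();print(s['opening'],s['grip_force'],s['t'],abs(s['dq']).max())
if s['grip_force']>15: print(manip.finish_job())
E
```

```text
bar [ 0.5129 -0.0827  0.2454] theta 42.1 r 0.2183 tilt 35.3 q [-0.53  0.16  1.8   0.5   0.71 -0.87] F [-8.2  1.8  7.4]
0.008465785060373461 21.749367266893387 17.55 0.001593962799942893
the job is handed in; nothing more can be done
None
```

The job is handed in: I turned the isolator off first, then raised the lid to about 62° (12° past balance), eased it back to about 42° (8° short), and it was still gripped and steady at hand-in (17.6 s).

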